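Lay out the blocked sun lenses in their outlined trays

ROBOT

A 7-joint arm with a two-finger parallel gripper is mounted at the origin on the work surface. World frame = base frame: x ahead of the robot, y to its left, z up, the work surface at z = 0. Lengths are in m, angles in degrees, forces in N, time in s.
With the tool pointing down it reaches from about 0.425 to 0.875 m from the base axis. Payload 4.7 kg.
Tool frame: the origin (TCP) lies between the finger pads; the fingertips stand 8 mm ahead of it and the grasp point (between the pads) lies 11 mm behind it (env.tip_extent is the distance from the TCP to the fingertips, in m); z points along the fingers, y is the line along which they close (so a half turn about z gives the same grasp; the last joint's range is limited). The gripper opens to 87 mm and grips with 3 to 60 N. Pads are 19 mm wide; open, the fingers measure 117 mm over their backs; the gripper's body (75 mm by 190 mm) begins 51 mm behind the grasp point.
Start: joints at [70.594, 18.392, -4.016, 83.108, 1.295, 78.541, -3.26], TCP at [0.225, -0.61, 0.231] pointing down, gripper open.
Joint ranges: [-163.93, 163.93], [-17.29, 119.83], [-79.2, 71.16], [3.27, 140.29], [-89.18, 269.18], [5.43, 117.66], [-154.24, 154.24]. Speed limits (degrees/s): [147.25, 147.25, 180, 180, 180, 180, 180].

INTERFACE

Orientations are given as [roll, pitch, yaw] about the fixed x, y, z axes, in that order (R = Rz(yaw) Ry(pitch) Rx(roll)).
In Python, from cell import sensors, vision, workorder, env gives the robot as it stands.
- The arm moves only by the tool drive_tool, never from a script. Its argument "moves" is a list of rows, each an object of numbers: "x", "y", "z": the shift along the tool's x, y, z in mm; "rx", "ry", "rz": the turn, a rotation vector about the tool's x, y, z in rad; "fingers": the closure, from -1 (fully open) to 1 (shut). In form: [{"x": .., "y": .., "z": .., "rx": .., "ry": .., "rz": .., "fingers": ..}, ...]. A call has 1 to 20 rows; each row is the pose to reach, as a shift and turn from the pose commanded when the call began, along the tool's axes at that moment; what a row does not reach only later rows make up. A row lasts 1/8 s, in which the tool goes at most 62.5 mm and 10.7 degrees, less where a joint would pass 70% of its speed; a pose out of reach is approached as far as the arm can. A call with a gripper value outside its range is refused whole. The fingers move at their own pace and stop on an object; "force" is the grip in N (left out, the last holds). Time passes only in rows, so rows that repeat a pose let the fingers close. It gives the time, the measured TCP pose, the force, the opening and the grip force at its end, in the units of the state.
- sensors.get_obs(): the state, without advancing time (a new reading comes with each control period).
- vision.read_camera(name): name is "scene" or "top" or "wrist"; returns a dict with "image" (384x512x3 uint8, red, green, blue), "fx", "fy", "cx", "cy" (pixels), "R" (3x3) and "t" (3): a world point X has camera coordinates R X + t. Camera axes: x right, y down, z forward; pixel columns grow to the right and rows downward; lengths in m; the calibration is good to about 2 mm. A picture is of the moment at which its call begins. There is no depth.
- workorder.sign_off(): hands the job in; it is judged then, once.
The state is a dict: "time_s": time; "qpos": joint angles; "joint_velocities": joint speeds; "effort": joint torques, N m; "tool_pos": TCP position; "tool_rot": TCP orientation; "force": force on the tool from outside, world axes, zero at the start; "wrist_torque": the same for the moment, N m; "grip_width": finger opening in m; "grasp_force": force on a finger pad.
Only numpy, scipy, OpenCV 4.12 (cv2) and the standard library are available. Lean on these libraries where they do the work, as an engineer would, in place of code of your own. Each camera call takes 0.05 s, during which the arm holds its last target. There are 200 camera calls.

TASK

Put each of the four blocked sun lenses into the ceramic tray whose dark outline has its shape and size: centred in the outline, lying flat with the block up, the rectangular and the pill-shaped lens turned so that their long sides run along the outline. Set each lens down gently rather than dropping it, and leave the spectacle frame and the pliers where they are.

Things in the scene. Friction and masses are not known exactly. Their poses are not given: they have to be found in the camera images.
- lens_large_round: a large round smoke-grey sun lens, 60 mm diameter, flat, 4 mm thick. On its middle stands a white plastic edging block to hold it by: an upright cylinder, diameter 24 mm, from 4 to 26 mm above the lens underside. Loose, about 35 g. Origin: centre of the underside, z up.
- tray_large_round: a shallow white ceramic lens tray, 88 x 88 mm, fixed to the counter; its floor is 5 mm above the counter, its 3 mm wide rim reaches 8 mm. A dark grey shape glazed on its middle, 3 mm larger all round, outlines the lens that belongs there: a circle 60 mm across. Flat floor, no recess. Origin: centre of the underside, z up.
- lens_small_round: a small round smoke-grey sun lens, 40 mm diameter, flat, 4 mm thick. On its middle stands a white plastic edging block to hold it by: an upright cylinder, diameter 24 mm, from 4 to 26 mm above the lens underside. Loose, about 35 g. Origin: centre of the underside, z up.
- tray_small_round: a shallow white ceramic lens tray, 88 x 88 mm, fixed to the counter; its floor is 5 mm above the counter, its 3 mm wide rim reaches 8 mm. A dark grey shape glazed on its middle, 3 mm larger all round, outlines the lens that belongs there: a circle 40 mm across. Flat floor, no recess. Origin: centre of the underside, z up.
- lens_rect: a rectangular smoke-grey sun lens with small 4 mm rounded corners, 60 mm long (own x) by 44 mm (own y), flat, 4 mm thick. On its middle stands a white plastic edging block to hold it by: an upright cylinder, diameter 24 mm, from 4 to 26 mm above the lens underside. Loose, about 35 g. Origin: centre of the underside, z up. Same after a half turn.
- tray_rect: a shallow white ceramic lens tray, 88 x 88 mm, fixed to the counter; its floor is 5 mm above the counter, its 3 mm wide rim reaches 8 mm. A dark grey shape glazed on its middle, 3 mm larger all round, outlines the lens that belongs there: a rounded rectangle 60 mm long (tray's own x) by 44 mm (own y). Flat floor, no recess. Origin: centre of the underside, z up.
- lens_pill: a long pill-shaped smoke-grey sun lens with half-round ends, 64 mm long (own x) by 32 mm (own y), flat, 4 mm thick. On its middle stands a white plastic edging block to hold it by: an upright cylinder, diameter 24 mm, from 4 to 26 mm above the lens underside. Loose, about 35 g. Origin: centre of the underside, z up. Same after a half turn.
- tray_pill: a shallow white ceramic lens tray, 88 x 88 mm, fixed to the counter; its floor is 5 mm above the counter, its 3 mm wide rim reaches 8 mm. A dark grey shape glazed on its middle, 3 mm larger all round, outlines the lens that belongs there: a pill shape (half-round ends) 64 mm long (tray's own x) by 32 mm (own y). Flat floor, no recess. Origin: centre of the underside, z up.
- frame: a tortoiseshell (brown) acetate spectacle frame, about 135 x 50 mm, 18 mm high, lying folded at the left side (+y) of the work. Loose. Origin: centre of the underside. Not to be moved.
- pliers: steel nose-pad pliers with red grips, about 145 x 55 mm, 11 mm high, lying at the right side (-y) of the work. Loose. Origin: underside of the pivot; jaws along own +x. Not to be moved.

How it is judged (in metres and radians):
At the end, for the whole second after the job is handed in: Each of the four lenses lies flat (tilt under 0.1 rad) on the floor of the tray with its own outline, its centre within 10 mm of the tray's centre, the rectangular and pill-shaped ones with their long axis within 0.3 rad of the outline's (either way round), released and at rest (horizontal distance between lens_large_round and tray_large_round below 0.01 m and z of lens_large_round in the frame of tray_large_round between 0.002 and 0.0075 m and angle between each of lens_large_round, lens_small_round, lens_rect, lens_pill's own z axis and vertical below 0.1 rad and linear speed of each of lens_large_round, lens_small_round, lens_rect, lens_pill below 0.02 m/s and angular speed of each of lens_large_round, lens_small_round, lens_rect, lens_pill below 0.2 rad/s and horizontal distance between lens_small_round and tray_small_round below 0.01 m and z of lens_small_round in the frame of tray_small_round between 0.002 and 0.0075 m and horizontal distance between lens_rect and tray_rect below 0.01 m and z of lens_rect in the frame of tray_rect between 0.002 and 0.0075 m and angle between the x axis of lens_rect and the x axis of tray_rect, either way round below 0.3 rad and horizontal distance between lens_pill and tray_pill below 0.01 m and z of lens_pill in the frame of tray_pill between 0.002 and 0.0075 m and angle between the x axis of lens_pill and the x axis of tray_pill, either way round below 0.3 rad); the robot touches nothing.
It fails at once if the spectacle frame is moved more than 15 mm (distance of frame from where it was at the start of the episode above 0.015 m).
It fails at once if the pliers is moved more than 15 mm (distance of pliers from where it was at the start of the episode above 0.015 m).
It fails at once if a lens is dropped or thrown: it moves faster than 0.7 m/s (a fall of about 25 mm) without the fingers holding it ((linear speed of lens_large_round above 0.7 m/s and contact force between lens_large_round and the fingers below 0.02 N) or (linear speed of lens_small_round above 0.7 m/s and contact force between lens_small_round and the fingers below 0.02 N) or (linear speed of lens_rect above 0.7 m/s and contact force between lens_rect and the fingers below 0.02 N) or (linear speed of lens_pill above 0.7 m/s and contact force between lens_pill and the fingers below 0.02 N)).
It also fails if it takes over 102 s, if anything falls off the work surface, if the arm or the gripper's body presses on something with over 40 N, if the wrist force passes 120 N, or if a joint passes its speed limit or range.

## Working session

There is one attempt and no reset: what is moved stays moved. The work goes in short steps, Python scripts to look and compute and a tool call to move; the robot and the scene stay as the last step left them, time stands still between calls to the robot, and variables do not carry over. Pictures are saved under pics/ and viewed, at most 14 in all, crops included, and the job is handed in when it is done.

Besides the shell and the picture viewer there is one more tool, called after "Request:" by a JSON object that holds its "api" and its "payload". drive_tool: Moves the arm, as the interface text tells. Its arguments: {"type":"object","properties":{"moves":{"type":"array"},"force":{"type":"number"}},"required":["moves"]}

```bash
ls; mkdir -p pics; python3 - <<'E'
from cell import sensors, vision, workorder, env
import cv2
o=sensors.get_obs();print(o)
for n in ["top","scene"]:
    c=vision.read_camera(n);cv2.imwrite(f"pics/{n}0.png",c["image"][:,:,::-1]);print(n,c["fx"],c["cx"],c["cy"],c["R"],c["t"])
E
```

```text
pics
{'time_s': 0.0, 'qpos': array([70.59486562, 18.4368816 , -4.01660793, 83.17412072,  1.29700505,
       78.53994553, -3.2609776 ]), 'joint_velocities': array([ 0.01719842, -0.08479499, -0.06415559, -0.0550101 ,  0.08715941,
        0.08387728,  0.0175625 ]), 'effort': array([-3.32122490e-04, -4.91289639e+01, -4.03972529e-01, -3.12523091e+01,
       -6.38511172e-02,  4.38740419e-02,  2.04685966e-04]), 'tool_pos': array([ 0.22435295, -0.60949288,  0.22949318]), 'tool_rot': array([-1.79894410e+02,  7.32788228e-03,  2.02153174e+01]), 'force': array([-0.84619755, -0.32383679,  0.26322576]), 'wrist_torque': array([-0.03905995, -0.03672282, -0.02547836]), 'grasp_force': 0.0, 'grip_width': 0.08704865033270401}
top 374.96107851471885 255.89481989084348 193.55283080074054 [[ 0.00565563 -0.99994546  0.00878022]
 [-0.99170875 -0.00673586 -0.12832922]
 [ 0.12838136 -0.00798164 -0.99169275]] [-0.01884993  0.53777804  1.00358452]
scene 390.1215212669546 253.73782820867822 201.2712887241029 [[ 0.7611987   0.64845133 -0.00934934]
 [ 0.46241686 -0.55281305 -0.6932304 ]
 [-0.45469461  0.52336279 -0.7206554 ]] [-0.43317225 -0.21041462  1.3759262 ]
```

View pics/top0.png

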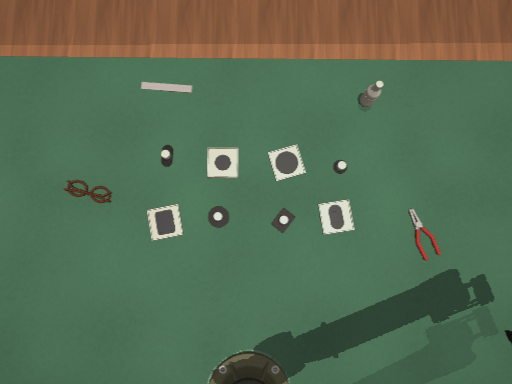

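View pics/scene0.png

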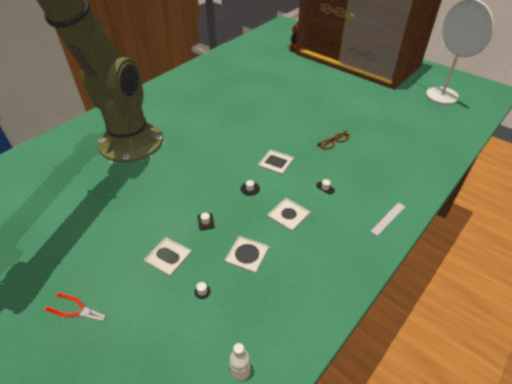

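```bash
cat > h.py <<'E'
import numpy as np, cv2
from cell import sensors, vision
def proj(c,X): 
    p=c["R"]@np.array(X)+c["t"]; return np.array([c["fx"]*p[0]/p[2]+c["cx"],c["fy"]*p[1]/p[2]+c["cy"]])
def back(c,uv,z):
    uv=np.atleast_2d(uv).astype(float)
    d=np.c_[(uv[:,0]-c["cx"])/c["fx"],(uv[:,1]-c["cy"])/c["fy"],np.ones(len(uv))]@c["R"]
    o=-c["R"].T@c["t"]; s=(z-o[2])/d[:,2]; return (o+s[:,None]*d)[:,:2]
def shape(c,mask,z,scale=1):
    """largest blob's hull -> world polygon: centre (mm), minAreaRect sides, long-axis angle"""
    n,l,s,_=cv2.connectedComponentsWithStats(mask.astype(np.uint8)); k=1+np.argmax(s[1:,4])
    ys,xs=np.where(l==k)
    if scale>1: xs=(xs+.5)/scale-.5; ys=(ys+.5)/scale-.5
    P=(back(c,np.c_[xs,ys],z)*1000).astype(np.float32)
    H=cv2.convexHull(P); m=cv2.moments(H); (cx,cy),(w,h),a=cv2.minAreaRect(H)
    if w<h: w,h,a=h,w,a+90
    a=(a+90)%180-90
    return np.round([m["m10"]/m["m00"],m["m01"]/m["m00"],cx,cy,w,h,a],1)
E
python3 - <<'E'
from h import *
c=vision.read_camera("top"); im=c["image"]
S=4; big=cv2.resize(im,None,fx=S,fy=S,interpolation=cv2.INTER_CUBIC).astype(int)
def crop(u,v,r):
    m=np.zeros(big.shape[:2],bool); m[int((v-r)*S):int((v+r)*S),int((u-r)*S):int((u+r)*S)]=1; return m
r,g,b=big[...,0],big[...,1],big[...,2]
white=(r>125); dark=(g<57)&(g-r<22)
print(im[200,250],im[216,212],im[222,165],im[162,222])
for n,u,v in [("rect",165,222),("small",222,162),("large",287,162),("pill",336,217)]:
    print("tray",n,shape(c,crop(u,v,23)&white,.008,S),shape(c,crop(u,v,13)&(r<100),.005,S))
for n,u,v in [("pill",167,155),("large",218,216),("rect",284,220),("small",341,166)]:
    print("lens",n,shape(c,crop(u,v,14)&dark,.004,S),shape(c,crop(u,v,14)&white,.026,S))
E
```

```text
[ 75 112  85] [68 63 60] [79 78 76] [85 83 80]
tray rect [459.8 240.4 459.7 240.4  91.   89.7 -78.2] [459.6 240.5 459.9 240.3  64.8  48.5  11. ]
tray small [632.5  81.1 632.2  81.3  90.5  88.2  89.7] [632.3  81.1 632.3  80.9  43.9  41.1 -89.6]
tray large [ 633.2 -102.9  633.4 -103.    90.8   89.4  -73.5] [ 633.1 -103.1  633.  -103.3   63.5   61.6   12. ]
tray pill [ 477.9 -242.2  477.9 -242.2   91.    89.8  -80.7] [ 477.9 -242.4  477.9 -242.4   66.6   35.2    9.1]
lens pill [635.3 241.8 634.7 241.7  28.8  27.7 -87.8] [651.6 242.2 651.8 242.3  24.6  23.9  46.9]
lens large [462.7  94.1 462.3  93.8  15.1   3.2  80.9] [476.   90.5 475.8  90.6  24.1  23.3  45.7]
lens rect [456.2 -85.7 455.8 -85.8  14.8   3.4  59.8] [467.5 -92.3 467.5 -92.3  24.4  23.9  63.2]
lens small [ 619.7 -253.   619.3 -251.5   37.    23.7   28.6] [ 623.  -257.6  623.1 -257.8   25.    23.   -89.6]
```

```bash
python3 - <<'E'
from h import *
c=vision.read_camera("top"); im=c["image"]
S=4; big=cv2.resize(im,None,fx=S,fy=S,interpolation=cv2.INTER_CUBIC).astype(int)
def crop(u,v,r):
    m=np.zeros(big.shape[:2],bool); m[int((v-r)*S):int((v+r)*S),int((u-r)*S):int((u+r)*S)]=1; return m
r,g,b=big[...,0],big[...,1],big[...,2]
for n,u,v in [("pill",167,155),("large",218,216),("rect",284,220),("small",341,166)]:
  for w in (110,400): print("lens",n,w,shape(c,crop(u,v,15)&(g-r<17)&(r<w),.004,S))
E
```

```text
lens pill 110 [651.7 242.1 651.6 242.   62.8  32.4   2. ]
lens pill 400 [651.7 242.4 651.6 242.7  62.8  33.8   2. ]
lens large 110 [4.762e+02 9.070e+01 4.762e+02 9.100e+01 5.940e+01 5.870e+01 4.000e-01]
lens large 400 [4.762e+02 9.070e+01 4.762e+02 9.100e+01 5.940e+01 5.870e+01 4.000e-01]
lens rect 110 [467.4 -92.  467.4 -91.9  60.6  44.6 -37.9]
lens rect 400 [467.4 -92.  467.4 -91.9  60.6  44.6 -37.9]
lens small 110 [ 623.  -257.2  623.2 -257.4   40.4   38.6  -45.1]
lens small 400 [ 623.  -257.3  623.2 -257.4   40.4   38.6  -45.1]
```

Request:
{"api": "drive_tool", "payload": {"moves": [{"x": 495,"y": -193,"z": 100,"rz": 0.353,"fingers": -0.4},{"x": 495,"y": -193,"z": 100,"rz": 0.353,"fingers": -0.4},{"x": 495,"y": -193,"z": 100,"rz": 0.353,"fingers": -0.4},{"x": 495,"y": -193,"z": 100,"rz": 0.353,"fingers": -0.4},{"x": 495,"y": -193,"z": 100,"rz": 0.353,"fingers": -0.4},{"x": 495,"y": -193,"z": 100,"rz": 0.353,"fingers": -0.4},{"x": 495,"y": -193,"z": 100,"rz": 0.353,"fingers": -0.4},{"x": 495,"y": -193,"z": 100,"rz": 0.353,"fingers": -0.4},{"x": 495,"y": -193,"z": 100,"rz": 0.353,"fingers": -0.4},{"x": 495,"y": -193,"z": 100,"rz": 0.353,"fingers": -0.4},{"x": 495,"y": -193,"z": 100,"rz": 0.353,"fingers": -0.4},{"x": 495,"y": -193,"z": 100,"rz": 0.353,"fingers": -0.4},{"x": 495,"y": -193,"z": 100,"rz": 0.353,"fingers": -0.4}], "force": 15}}

```text
invalid input at $.moves[0]: expected keys x, y, z, rx, ry, rz, fingers
```

Request:
{"api": "drive_tool", "payload": {"moves": [{"x": 495,"y": -193,"z": 100,"rx": 0,"ry": 0,"rz": 0.353,"fingers": -0.4},{"x": 495,"y": -193,"z": 100,"rx": 0,"ry": 0,"rz": 0.353,"fingers": -0.4},{"x": 495,"y": -193,"z": 100,"rx": 0,"ry": 0,"rz": 0.353,"fingers": -0.4},{"x": 495,"y": -193,"z": 100,"rx": 0,"ry": 0,"rz": 0.353,"fingers": -0.4},{"x": 495,"y": -193,"z": 100,"rx": 0,"ry": 0,"rz": 0.353,"fingers": -0.4},{"x": 495,"y": -193,"z": 100,"rx": 0,"ry": 0,"rz": 0.353,"fingers": -0.4},{"x": 495,"y": -193,"z": 100,"rx": 0,"ry": 0,"rz": 0.353,"fingers": -0.4},{"x": 495,"y": -193,"z": 100,"rx": 0,"ry": 0,"rz": 0.353,"fingers": -0.4},{"x": 495,"y": -193,"z": 100,"rx": 0,"ry": 0,"rz": 0.353,"fingers": -0.4},{"x": 495,"y": -193,"z": 100,"rx": 0,"ry": 0,"rz": 0.353,"fingers": -0.4},{"x": 495,"y": -193,"z": 100,"rx": 0,"ry": 0,"rz": 0.353,"fingers": -0.4},{"x": 495,"y": -193,"z": 100,"rx": 0,"ry": 0,"rz": 0.353,"fingers": -0.4},{"x": 495,"y": -193,"z": 100,"rx": 0,"ry": 0,"rz": 0.353,"fingers": -0.4}], "force": 15}}

```text
time_s: 1.82
tool_pos: [0.6216, -0.2595, 0.131]
tool_rot: [179.9, -0.0, -0.2]
force: [0.5, -0.1, -0.7]
grip_width: 0.0609
grasp_force: 0.0
```

```bash
python3 - <<'E'
from h import *
c=vision.read_camera("wrist"); im=c["image"].copy(); 
for X in [(.6231,-.2574,.026),(.6216,-.2595,.026)]:
    p=proj(c,X);print(p); cv2.drawMarker(im,tuple(int(round(v)) for v in p),(255,0,0) if X[0]>.623 else (0,0,255),0,12)
print(sensors.get_obs()["tool_pos"])
cv2.imwrite("pics/w1.png",im[:,:,::-1])
E
```

```text
[256.31658369 186.58952941]
[258.60872116 188.16735939]
[ 0.62179802 -0.25916252  0.13097385]
```

View pics/w1.png

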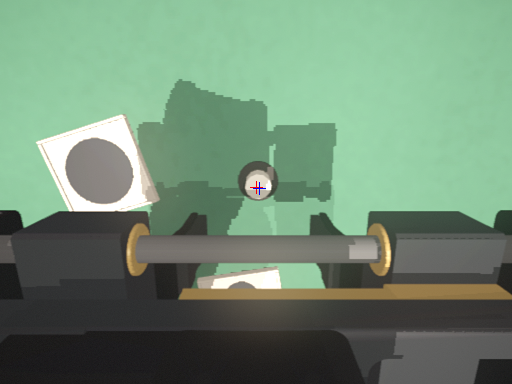

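Request:
{"api": "drive_tool", "payload": {"moves": [{"x": 1.5,"y": -2,"z": 50,"rx": 0,"ry": 0,"rz": 0,"fingers": -0.4},{"x": 1.5,"y": -2,"z": 85,"rx": 0,"ry": 0,"rz": 0,"fingers": -0.4},{"x": 1.5,"y": -2,"z": 105,"rx": 0,"ry": 0,"rz": 0,"fingers": -0.4},{"x": 1.5,"y": -2,"z": 115,"rx": 0,"ry": 0,"rz": 0,"fingers": -0.4},{"x": 1.5,"y": -2,"z": 115,"rx": 0,"ry": 0,"rz": 0,"fingers": -0.4},{"x": 1.5,"y": -2,"z": 115,"rx": 0,"ry": 0,"rz": 0,"fingers": -0.4},{"x": 1.5,"y": -2,"z": 115,"rx": 0,"ry": 0,"rz": 0,"fingers": 0.2},{"x": 1.5,"y": -2,"z": 115,"rx": 0,"ry": 0,"rz": 0,"fingers": 0.7},{"x": 1.5,"y": -2,"z": 115,"rx": 0,"ry": 0,"rz": 0,"fingers": 0.7},{"x": 1.5,"y": -2,"z": 115,"rx": 0,"ry": 0,"rz": 0,"fingers": 0.7},{"x": 1.5,"y": -2,"z": 115,"rx": 0,"ry": 0,"rz": 0,"fingers": 0.7},{"x": 1.5,"y": -2,"z": 115,"rx": 0,"ry": 0,"rz": 0,"fingers": 0.7}], "force": 15}}

```text
time_s: 3.38
tool_pos: [0.6239, -0.256, 0.0156]
tool_rot: [180.0, -0.0, -0.0]
force: [-0.4, 0.2, 0.7]
grip_width: 0.0235
grasp_force: 15.0
```

Request:
{"api": "drive_tool", "payload": {"moves": [{"x": 0,"y": 0,"z": -25,"rx": 0,"ry": 0,"rz": 0,"fingers": 0.7},{"x": 0,"y": -5,"z": -60,"rx": 0,"ry": 0,"rz": 0,"fingers": 0.7},{"x": 1,"y": -40,"z": -70,"rx": 0,"ry": 0,"rz": 0,"fingers": 0.7},{"x": 2,"y": -90,"z": -70,"rx": 0,"ry": 0,"rz": 0,"fingers": 0.7},{"x": 4,"y": -145,"z": -70,"rx": 0,"ry": 0,"rz": 0,"fingers": 0.7},{"x": 5,"y": -200,"z": -70,"rx": 0,"ry": 0,"rz": 0,"fingers": 0.7},{"x": 7,"y": -255,"z": -70,"rx": 0,"ry": 0,"rz": 0,"fingers": 0.7},{"x": 8,"y": -300,"z": -70,"rx": 0,"ry": 0,"rz": 0,"fingers": 0.7},{"x": 9,"y": -328,"z": -70,"rx": 0,"ry": 0,"rz": 0,"fingers": 0.7},{"x": 9,"y": -338,"z": -65,"rx": 0,"ry": 0,"rz": 0,"fingers": 0.7},{"x": 9,"y": -338,"z": -65,"rx": 0,"ry": 0,"rz": 0,"fingers": 0.7},{"x": 9,"y": -338,"z": -40,"rx": 0,"ry": 0,"rz": 0,"fingers": 0.7},{"x": 9,"y": -338,"z": -25,"rx": 0,"ry": 0,"rz": 0,"fingers": 0.7},{"x": 9,"y": -338,"z": -15,"rx": 0,"ry": 0,"rz": 0,"fingers": 0.7},{"x": 9,"y": -338,"z": -15,"rx": 0,"ry": 0,"rz": 0,"fingers": 0.7}]}}

```text
time_s: 5.25
tool_pos: [0.6324, 0.0814, 0.0296]
tool_rot: [180.0, 0.1, -0.1]
force: [0.6, 0.1, -0.1]
grip_width: 0.0235
grasp_force: 15.0
```

Request:
{"api": "drive_tool", "payload": {"moves": [{"x": 0,"y": 0,"z": 4,"rx": 0,"ry": 0,"rz": 0,"fingers": 0.7},{"x": 0,"y": 0,"z": 7,"rx": 0,"ry": 0,"rz": 0,"fingers": 0.7},{"x": 0,"y": 0,"z": 9,"rx": 0,"ry": 0,"rz": 0,"fingers": 0.7},{"x": 0,"y": 0,"z": 9,"rx": 0,"ry": 0,"rz": 0,"fingers": 0.7},{"x": 0,"y": 0,"z": 9,"rx": 0,"ry": 0,"rz": 0,"fingers": 0.3},{"x": 0,"y": 0,"z": 9,"rx": 0,"ry": 0,"rz": 0,"fingers": 0.0},{"x": 0,"y": 0,"z": 9,"rx": 0,"ry": 0,"rz": 0,"fingers": -0.1},{"x": 0,"y": 0,"z": 9,"rx": 0,"ry": 0,"rz": 0,"fingers": -0.1}]}}

```text
time_s: 6.25
tool_pos: [0.633, 0.0822, 0.0216]
tool_rot: [180.0, -0.0, -0.0]
force: [0.4, 0.4, 0.5]
grip_width: 0.0462
grasp_force: 0.0
```

Request:
{"api": "drive_tool", "payload": {"moves": [{"x": 0,"y": 0,"z": -35,"rx": 0,"ry": 0,"rz": 0,"fingers": -0.2},{"x": 3,"y": -20,"z": -65,"rx": 0,"ry": 0,"rz": 0,"fingers": -0.4},{"x": 10,"y": -75,"z": -70,"rx": 0,"ry": 0,"rz": 0,"fingers": -0.4},{"x": 17,"y": -130,"z": -70,"rx": 0,"ry": 0,"rz": 0,"fingers": -0.4},{"x": 19,"y": -160,"z": -60,"rx": 0,"ry": 0,"rz": 0,"fingers": -0.4},{"x": 19,"y": -160,"z": -50,"rx": 0,"ry": 0,"rz": 0,"fingers": -0.4},{"x": 19,"y": -160,"z": -25,"rx": 0,"ry": 0,"rz": 0,"fingers": -0.4},{"x": 19,"y": -160,"z": -5,"rx": 0,"ry": 0,"rz": 0,"fingers": -0.4},{"x": 19,"y": -160,"z": 5,"rx": 0,"ry": 0,"rz": 0,"fingers": -0.4},{"x": 19,"y": -160,"z": 5,"rx": 0,"ry": 0,"rz": 0,"fingers": -0.4},{"x": 19,"y": -160,"z": 5,"rx": 0,"ry": 0,"rz": 0,"fingers": 0.2},{"x": 19,"y": -160,"z": 5,"rx": 0,"ry": 0,"rz": 0,"fingers": 0.7},{"x": 19,"y": -160,"z": 5,"rx": 0,"ry": 0,"rz": 0,"fingers": 0.7},{"x": 19,"y": -160,"z": 5,"rx": 0,"ry": 0,"rz": 0,"fingers": 0.7},{"x": 19,"y": -160,"z": 5,"rx": 0,"ry": 0,"rz": 0,"fingers": 0.7}]}}

```text
time_s: 8.12
tool_pos: [0.652, 0.2421, 0.0167]
tool_rot: [180.0, -0.0, -0.0]
force: [-1.0, -0.4, 1.4]
grip_width: 0.0232
grasp_force: 15.0
```

Request:
{"api": "drive_tool", "payload": {"moves": [{"x": 0,"y": 0,"z": -25,"rx": 0,"ry": 0,"rz": 0,"fingers": 0.7},{"x": 0,"y": 5,"z": -60,"rx": 0,"ry": 0,"rz": 0,"fingers": 0.7},{"x": -12,"y": 35,"z": -80,"rx": 0,"ry": 0,"rz": -0.02,"fingers": 0.7},{"x": -28,"y": 80,"z": -80,"rx": 0,"ry": 0,"rz": -0.04,"fingers": 0.7},{"x": -47,"y": 130,"z": -80,"rx": 0,"ry": 0,"rz": -0.06,"fingers": 0.7},{"x": -65,"y": 180,"z": -80,"rx": 0,"ry": 0,"rz": -0.08,"fingers": 0.7},{"x": -83,"y": 230,"z": -80,"rx": 0,"ry": 0,"rz": -0.1,"fingers": 0.7},{"x": -101,"y": 280,"z": -80,"rx": 0,"ry": 0,"rz": -0.126,"fingers": 0.7},{"x": -119,"y": 330,"z": -80,"rx": 0,"ry": 0,"rz": -0.126,"fingers": 0.7},{"x": -137,"y": 380,"z": -80,"rx": 0,"ry": 0,"rz": -0.126,"fingers": 0.7},{"x": -155,"y": 430,"z": -80,"rx": 0,"ry": 0,"rz": -0.126,"fingers": 0.7},{"x": -168,"y": 468,"z": -75,"rx": 0,"ry": 0,"rz": -0.126,"fingers": 0.7},{"x": -174,"y": 484,"z": -65,"rx": 0,"ry": 0,"rz": -0.126,"fingers": 0.7},{"x": -174,"y": 484,"z": -60,"rx": 0,"ry": 0,"rz": -0.126,"fingers": 0.7},{"x": -174,"y": 484,"z": -40,"rx": 0,"ry": 0,"rz": -0.126,"fingers": 0.7},{"x": -174,"y": 484,"z": -25,"rx": 0,"ry": 0,"rz": -0.126,"fingers": 0.7},{"x": -174,"y": 484,"z": -15,"rx": 0,"ry": 0,"rz": -0.126,"fingers": 0.7},{"x": -174,"y": 484,"z": -15,"rx": 0,"ry": 0,"rz": -0.126,"fingers": 0.7}]}}

```text
time_s: 10.38
tool_pos: [0.4776, -0.2408, 0.0307]
tool_rot: [-179.9, 0.1, 7.3]
force: [-0.3, 0.3, -0.7]
grip_width: 0.0233
grasp_force: 15.0
```

Request:
{"api": "drive_tool", "payload": {"moves": [{"x": 0,"y": 1,"z": 4,"rx": 0,"ry": 0,"rz": 0,"fingers": 0.7},{"x": 0,"y": 1,"z": 7,"rx": 0,"ry": 0,"rz": 0,"fingers": 0.7},{"x": 0,"y": 1,"z": 9,"rx": 0,"ry": 0,"rz": 0,"fingers": 0.7},{"x": 0,"y": 1,"z": 9.5,"rx": 0,"ry": 0,"rz": 0,"fingers": 0.7},{"x": 0,"y": 1,"z": 9.5,"rx": 0,"ry": 0,"rz": 0,"fingers": 0.3},{"x": 0,"y": 1,"z": 9.5,"rx": 0,"ry": 0,"rz": 0,"fingers": 0.0},{"x": 0,"y": 1,"z": 9.5,"rx": 0,"ry": 0,"rz": 0,"fingers": -0.1},{"x": 0,"y": 1,"z": 9.5,"rx": 0,"ry": 0,"rz": 0,"fingers": -0.1},{"x": 0,"y": 1,"z": -25,"rx": 0,"ry": 0,"rz": 0,"fingers": -0.1},{"x": 0,"y": 1,"z": -50,"rx": 0,"ry": 0,"rz": 0,"fingers": -0.3},{"x": 0,"y": 1,"z": -50,"rx": 0,"ry": 0,"rz": 0.126,"fingers": -0.4},{"x": 0,"y": 1,"z": -50,"rx": 0,"ry": 0,"rz": 0.126,"fingers": -0.4},{"x": 0,"y": 1,"z": -50,"rx": 0,"ry": 0,"rz": 0.126,"fingers": -0.4}]}}

```text
time_s: 12.0
tool_pos: [0.4777, -0.2426, 0.0811]
tool_rot: [-180.0, 0.0, 0.1]
force: [-0.8, 0.4, 0.3]
grip_width: 0.0608
grasp_force: 0.0
```

Request:
{"api": "drive_tool", "payload": {"moves": [{"x": -3,"y": -40,"z": 0,"rx": 0,"ry": 0,"rz": 0,"fingers": -0.4},{"x": -7,"y": -95,"z": 0,"rx": 0,"ry": 0,"rz": 0,"fingers": -0.4},{"x": -10,"y": -135,"z": 0,"rx": 0,"ry": 0,"rz": 0,"fingers": -0.4},{"x": -10,"y": -150,"z": 5,"rx": 0,"ry": 0,"rz": 0,"fingers": -0.4},{"x": -10,"y": -150,"z": 15,"rx": 0,"ry": 0,"rz": 0,"fingers": -0.4},{"x": -10,"y": -150,"z": 40,"rx": 0,"ry": 0,"rz": 0,"fingers": -0.4},{"x": -10,"y": -150,"z": 58,"rx": 0,"ry": 0,"rz": 0,"fingers": -0.4},{"x": -10,"y": -150,"z": 65,"rx": 0,"ry": 0,"rz": 0,"fingers": -0.4},{"x": -10,"y": -150,"z": 65,"rx": 0,"ry": 0,"rz": 0,"fingers": -0.4},{"x": -10,"y": -150,"z": 65,"rx": 0,"ry": 0,"rz": 0,"fingers": 0.2},{"x": -10,"y": -150,"z": 65,"rx": 0,"ry": 0,"rz": 0,"fingers": 0.7},{"x": -10,"y": -150,"z": 65,"rx": 0,"ry": 0,"rz": 0,"fingers": 0.7},{"x": -10,"y": -150,"z": 65,"rx": 0,"ry": 0,"rz": 0,"fingers": 0.7},{"x": -10,"y": -150,"z": 65,"rx": 0,"ry": 0,"rz": 0,"fingers": 0.7}]}}

```text
time_s: 13.75
tool_pos: [0.4681, -0.0928, 0.0167]
tool_rot: [180.0, -0.0, -0.0]
force: [-0.9, 0.6, 1.7]
grip_width: 0.0235
grasp_force: 15.0
```

Request:
{"api": "drive_tool", "payload": {"moves": [{"x": 0,"y": 0,"z": -25,"rx": 0,"ry": 0,"rz": 0,"fingers": 0.7},{"x": 0,"y": -5,"z": -60,"rx": 0,"ry": 0,"rz": -0.05,"fingers": 0.7},{"x": 0,"y": -30,"z": -80,"rx": 0,"ry": 0,"rz": -0.12,"fingers": 0.7},{"x": 0,"y": -70,"z": -80,"rx": 0,"ry": 0,"rz": -0.22,"fingers": 0.7},{"x": 0,"y": -115,"z": -80,"rx": 0,"ry": 0,"rz": -0.34,"fingers": 0.7},{"x": 0,"y": -160,"z": -80,"rx": 0,"ry": 0,"rz": -0.46,"fingers": 0.7},{"x": -1,"y": -205,"z": -80,"rx": 0,"ry": 0,"rz": -0.58,"fingers": 0.7},{"x": -2,"y": -250,"z": -80,"rx": 0,"ry": 0,"rz": -0.7,"fingers": 0.7},{"x": -5,"y": -290,"z": -80,"rx": 0,"ry": 0,"rz": -0.79,"fingers": 0.7},{"x": -8,"y": -320,"z": -75,"rx": 0,"ry": 0,"rz": -0.84,"fingers": 0.7},{"x": -8,"y": -333,"z": -65,"rx": 0,"ry": 0,"rz": -0.86,"fingers": 0.7},{"x": -8,"y": -333,"z": -60,"rx": 0,"ry": 0,"rz": -0.86,"fingers": 0.7},{"x": -8,"y": -333,"z": -40,"rx": 0,"ry": 0,"rz": -0.86,"fingers": 0.7},{"x": -8,"y": -333,"z": -25,"rx": 0,"ry": 0,"rz": -0.86,"fingers": 0.7},{"x": -8,"y": -333,"z": -15,"rx": 0,"ry": 0,"rz": -0.86,"fingers": 0.7},{"x": -8,"y": -333,"z": -15,"rx": 0,"ry": 0,"rz": -0.86,"fingers": 0.7}]}}

```text
time_s: 15.75
tool_pos: [0.4597, 0.2394, 0.0307]
tool_rot: [-180.0, 0.1, 49.2]
force: [0.7, 0.7, -0.3]
grip_width: 0.0235
grasp_force: 15.0
```

Lower, release, rise, turn back.

Request:
{"api": "drive_tool", "payload": {"moves": [{"x": 0,"y": 0,"z": 4,"rx": 0,"ry": 0,"rz": 0,"fingers": 0.7},{"x": 0,"y": 0,"z": 7,"rx": 0,"ry": 0,"rz": 0,"fingers": 0.7},{"x": 0,"y": 0,"z": 9,"rx": 0,"ry": 0,"rz": 0,"fingers": 0.7},{"x": 0,"y": 0,"z": 9.5,"rx": 0,"ry": 0,"rz": 0,"fingers": 0.7},{"x": 0,"y": 0,"z": 9.5,"rx": 0,"ry": 0,"rz": 0,"fingers": 0.3},{"x": 0,"y": 0,"z": 9.5,"rx": 0,"ry": 0,"rz": 0,"fingers": 0.0},{"x": 0,"y": 0,"z": 9.5,"rx": 0,"ry": 0,"rz": 0,"fingers": -0.1},{"x": 0,"y": 0,"z": 9.5,"rx": 0,"ry": 0,"rz": 0,"fingers": -0.1},{"x": 0,"y": 0,"z": -25,"rx": 0,"ry": 0,"rz": 0,"fingers": -0.1},{"x": 0,"y": 0,"z": -50,"rx": 0,"ry": 0,"rz": 0,"fingers": -0.3},{"x": 0,"y": 0,"z": -50,"rx": 0,"ry": 0,"rz": 0.86,"fingers": -0.4},{"x": 0,"y": 0,"z": -50,"rx": 0,"ry": 0,"rz": 0.86,"fingers": -0.4},{"x": 0,"y": 0,"z": -50,"rx": 0,"ry": 0,"rz": 0.86,"fingers": -0.4},{"x": 0,"y": 0,"z": -50,"rx": 0,"ry": 0,"rz": 0.86,"fingers": -0.4},{"x": 0,"y": 0,"z": -50,"rx": 0,"ry": 0,"rz": 0.86,"fingers": -0.4},{"x": 0,"y": 0,"z": -50,"rx": 0,"ry": 0,"rz": 0.86,"fingers": -0.4},{"x": 0,"y": 0,"z": -50,"rx": 0,"ry": 0,"rz": 0.86,"fingers": -0.4}]}}

```text
time_s: 17.88
tool_pos: [0.4601, 0.2402, 0.0815]
tool_rot: [180.0, 0.0, 0.1]
force: [-0.2, 0.5, -0.5]
grip_width: 0.0609
grasp_force: 0.0
```

Request:
{"api": "drive_tool", "payload": {"moves": [{"x": 4,"y": 40,"z": 0,"rx": 0,"ry": 0,"rz": 0,"fingers": -0.4},{"x": 10,"y": 95,"z": 0,"rx": 0,"ry": 0,"rz": 0,"fingers": -0.4},{"x": 16,"y": 135,"z": 0,"rx": 0,"ry": 0,"rz": 0,"fingers": -0.4},{"x": 16,"y": 149,"z": 5,"rx": 0,"ry": 0,"rz": 0,"fingers": -0.4},{"x": 16,"y": 149,"z": 15,"rx": 0,"ry": 0,"rz": 0,"fingers": -0.4},{"x": 16,"y": 149,"z": 40,"rx": 0,"ry": 0,"rz": 0,"fingers": -0.4},{"x": 16,"y": 149,"z": 58,"rx": 0,"ry": 0,"rz": 0,"fingers": -0.4},{"x": 16,"y": 149,"z": 65,"rx": 0,"ry": 0,"rz": 0,"fingers": -0.4},{"x": 16,"y": 149,"z": 65,"rx": 0,"ry": 0,"rz": 0,"fingers": -0.4},{"x": 16,"y": 149,"z": 65,"rx": 0,"ry": 0,"rz": 0,"fingers": 0.2},{"x": 16,"y": 149,"z": 65,"rx": 0,"ry": 0,"rz": 0,"fingers": 0.7},{"x": 16,"y": 149,"z": 65,"rx": 0,"ry": 0,"rz": 0,"fingers": 0.7},{"x": 16,"y": 149,"z": 65,"rx": 0,"ry": 0,"rz": 0,"fingers": 0.7},{"x": 16,"y": 149,"z": 65,"rx": 0,"ry": 0,"rz": 0,"fingers": 0.7}]}}

```text
time_s: 19.62
tool_pos: [0.4762, 0.0911, 0.0167]
tool_rot: [180.0, -0.0, -0.0]
force: [-0.3, 0.4, 0.8]
grip_width: 0.0236
grasp_force: 15.0
```

To tray_large (633.2, -103.1): dx +157, tool y +194.

Request:
{"api": "drive_tool", "payload": {"moves": [{"x": 0,"y": 0,"z": -25,"rx": 0,"ry": 0,"rz": 0,"fingers": 0.7},{"x": 2,"y": 3,"z": -60,"rx": 0,"ry": 0,"rz": 0,"fingers": 0.7},{"x": 20,"y": 25,"z": -80,"rx": 0,"ry": 0,"rz": 0,"fingers": 0.7},{"x": 50,"y": 62,"z": -80,"rx": 0,"ry": 0,"rz": 0,"fingers": 0.7},{"x": 85,"y": 105,"z": -80,"rx": 0,"ry": 0,"rz": 0,"fingers": 0.7},{"x": 120,"y": 148,"z": -80,"rx": 0,"ry": 0,"rz": 0,"fingers": 0.7},{"x": 145,"y": 179,"z": -75,"rx": 0,"ry": 0,"rz": 0,"fingers": 0.7},{"x": 157,"y": 194,"z": -65,"rx": 0,"ry": 0,"rz": 0,"fingers": 0.7},{"x": 157,"y": 194,"z": -60,"rx": 0,"ry": 0,"rz": 0,"fingers": 0.7},{"x": 157,"y": 194,"z": -40,"rx": 0,"ry": 0,"rz": 0,"fingers": 0.7},{"x": 157,"y": 194,"z": -25,"rx": 0,"ry": 0,"rz": 0,"fingers": 0.7},{"x": 157,"y": 194,"z": -15,"rx": 0,"ry": 0,"rz": 0,"fingers": 0.7},{"x": 157,"y": 194,"z": -15,"rx": 0,"ry": 0,"rz": 0,"fingers": 0.7}]}}

```text
time_s: 21.25
tool_pos: [0.6321, -0.1023, 0.0304]
tool_rot: [-180.0, 0.1, 0.0]
force: [-0.6, 0.2, -0.7]
grip_width: 0.0234
grasp_force: 15.0
```

Request:
{"api": "drive_tool", "payload": {"moves": [{"x": 0.5,"y": 0,"z": 4,"rx": 0,"ry": 0,"rz": 0,"fingers": 0.7},{"x": 0.5,"y": 0,"z": 7,"rx": 0,"ry": 0,"rz": 0,"fingers": 0.7},{"x": 0.5,"y": 0,"z": 9,"rx": 0,"ry": 0,"rz": 0,"fingers": 0.7},{"x": 0.5,"y": 0,"z": 9.5,"rx": 0,"ry": 0,"rz": 0,"fingers": 0.7},{"x": 0.5,"y": 0,"z": 9.5,"rx": 0,"ry": 0,"rz": 0,"fingers": 0.3},{"x": 0.5,"y": 0,"z": 9.5,"rx": 0,"ry": 0,"rz": 0,"fingers": 0.0},{"x": 0.5,"y": 0,"z": 9.5,"rx": 0,"ry": 0,"rz": 0,"fingers": -0.1},{"x": 0.5,"y": 0,"z": 9.5,"rx": 0,"ry": 0,"rz": 0,"fingers": -0.1},{"x": 0.5,"y": 0,"z": -25,"rx": 0,"ry": 0,"rz": 0,"fingers": -0.1},{"x": 0,"y": 0,"z": -70,"rx": 0,"ry": 0,"rz": 0,"fingers": -0.3},{"x": -220,"y": 430,"z": -200,"rx": 0,"ry": 0,"rz": 0,"fingers": -0.4},{"x": -220,"y": 430,"z": -200,"rx": 0,"ry": 0,"rz": 0,"fingers": -0.4},{"x": -220,"y": 430,"z": -200,"rx": 0,"ry": 0,"rz": 0,"fingers": -0.4},{"x": -220,"y": 430,"z": -200,"rx": 0,"ry": 0,"rz": 0,"fingers": -0.4},{"x": -220,"y": 430,"z": -200,"rx": 0,"ry": 0,"rz": 0,"fingers": -0.4},{"x": -220,"y": 430,"z": -200,"rx": 0,"ry": 0,"rz": 0,"fingers": -0.4},{"x": -220,"y": 430,"z": -200,"rx": 0,"ry": 0,"rz": 0,"fingers": -0.4},{"x": -220,"y": 430,"z": -200,"rx": 0,"ry": 0,"rz": 0,"fingers": -0.4},{"x": -220,"y": 430,"z": -200,"rx": 0,"ry": 0,"rz": 0,"fingers": -0.4},{"x": -220,"y": 430,"z": -200,"rx": 0,"ry": 0,"rz": 0,"fingers": -0.4}]}}

```text
time_s: 23.75
tool_pos: [0.4132, -0.5323, 0.2312]
tool_rot: [-179.9, -0.0, -0.0]
force: [0.2, 0.4, 0.6]
grip_width: 0.0608
grasp_force: 0.0
```

```bash
python3 - <<'E'
from h import *
c=vision.read_camera("top"); im=c["image"]
T={"rect":(459.8,240.4),"small":(632.4,81.1),"large":(633.2,-103.1),"pill":(477.9,-242.3)}
S=4; big=cv2.resize(im,None,fx=S,fy=S,interpolation=cv2.INTER_CUBIC)
tiles=[]
for n,(x,y) in T.items():
    p=proj(c,(x/1000,y/1000,.031)); a=np.int32(p*S); 
    t=big[a[1]-90:a[1]+90,a[0]-90:a[0]+90].copy(); 
    # lens block blob near centre
    m=np.zeros(big.shape[:2],bool); m[a[1]-32:a[1]+32,a[0]-32:a[0]+32]=1
    print(n,(x,y),shape(c,m&(big[...,0]>125),.031,S)); tiles.append(t)
cv2.imwrite("pics/t_end.png",np.vstack([np.hstack(tiles),cv2.resize(im,(720,540))[:400]])[:,:,::-1])
E
```

```text
rect (459.8, 240.4) [459.1 240.7 459.2 240.6  25.5  22.6 -89.6]
small (632.4, 81.1) [638.4  86.4 634.4  83.1  45.2  44.3   0.9]
large (633.2, -103.1) [ 633.  -101.4  632.7 -101.8   24.7   23.7  -89.6]
pill (477.9, -242.3) [ 480.1 -248.7  480.  -245.6   43.7   33.9   -1.4]
```

View pics/t_end.png

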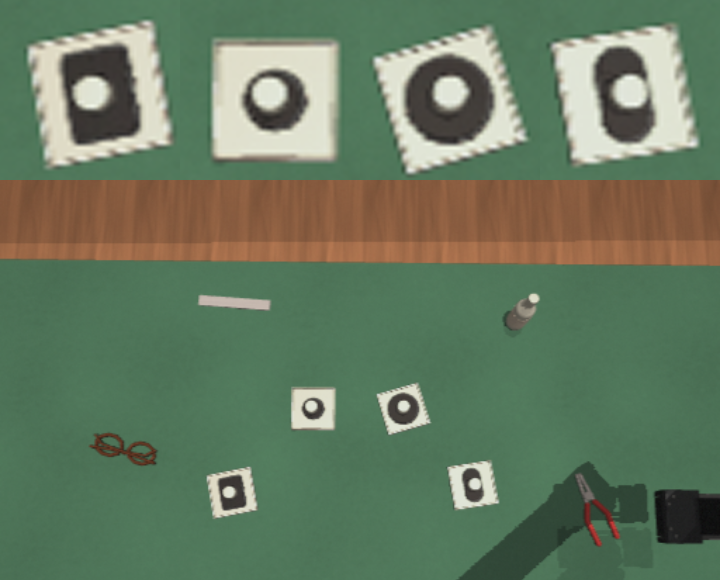

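```bash
python3 -c "
from cell import workorder
print(workorder.sign_off())"
```

```text
the job is handed in; nothing more can be done
None
```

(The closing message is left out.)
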